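# Clear the jig and register the brass blank

### The arm

A 6-joint arm with a two-finger parallel gripper is mounted at the origin on the work surface. World frame = base frame: x ahead of the robot, y to its left, z up, the work surface at z = 0. Lengths are in m, angles in degrees, forces in N, time in s.
With the tool pointing down it reaches from about 0.4 to 0.825 m from the base axis. Payload 7 kg.
Tool frame: the origin (TCP) lies midway between the tips of the shut fingers; the grasp point (between the pads) lies 19 mm behind it; z points along the fingers, y is the line along which they close (so a half turn about z gives the same grasp; the last joint's range is limited). The gripper opens to 88 mm and grips with 3 to 60 N. Pads are 19 mm wide; open, the fingers measure 130 mm over their backs; the gripper's body (78 mm by 193 mm) begins 47 mm behind the grasp point.
Start: joints at [16.507, 20.546, 0.682, 0, -70.136, -16.507], TCP at [0.675, -0, 0.227] pointing down, gripper open.
Joint ranges: [-176.03, 176.03], [-82.01, 121.73], [-58.28, 71.71], [-173.87, 95.51], [-174.79, -0.11], [-173.66, 173.66]. Speed limits (degrees/s): [136.94, 136.94, 172.46, 180, 180, 180].

### API

Orientations are given as a 3x3 rotation matrix whose columns are the frame's x, y, z axes.
In Python, from rig import robot gives the robot as it stands. Calls block until the motion is done:
- robot.goto(position, orientation): joint-space move of the TCP to a pose.
- robot.servo_line(position, ori=None, speed=0.15): straight line of the TCP; ori=None keeps the orientation; speed is the mean speed in m/s.
- robot.movej(angles): joint-space move.
- robot.move_gripper(opening): opening from 0.0 (shut) to 1.0 (fully open); the grip force is fixed at half the most; returns when the fingers have stopped.
- robot.dwell(seconds).
- robot.ik(position, orientation): joint angles nearest the present ones, or None.
- robot.grab_frame(name): name is "scene" or "side" or "wrist"; returns (picture, depth): 400x640x3 uint8, red, green, blue; 400x640 float32, m along the optical axis (not along the pixel's ray), 0 where there is no reading.
- robot.camera_info(name): a dict with "vfov" (degrees; the focal length in pixels is half the picture's height over the tangent of half this angle, whatever the lens; pixels are square), "cx", "cy" (the principal point, pixels), "view" (4x4, takes a point from world to camera coordinates); the wrist camera has in their place "T_tool_cam" (4x4, takes a point from camera to tool coordinates, whose origin is the TCP and whose axes are the flange's). Camera axes: x right, y down, z forward; pixel columns grow to the right and rows downward; lengths in m; the calibration is good to about 2 mm. A picture is of the moment at which its call begins: read the wrist's pose just before it. camera_info takes no time and is no camera call.
A pose or a line that the arm cannot do raises robot.Unreachable and nothing moves.
- robot.job_done(): hands the job in; it is judged then, once.
Readings, each from a call of its own:
- robot.read_t(): time.
- robot.read_qpos(): joint angles.
- robot.read_qvel(): joint speeds.
- robot.read_effort(): joint torques, N m.
- robot.read_position(): TCP position.
- robot.read_tcp_rot(): TCP orientation.
- robot.read_force(): force on the tool from outside, world axes, zero at the start.
- robot.read_ft_torque(): the same for the moment, N m.
- robot.read_grip_width(): opening from 0.0 (shut) to 1.0 (fully open).
- robot.read_finger_force(): force on a finger pad.
Only numpy, scipy, OpenCV 4.12 (cv2) and the standard library are available. Lean on these libraries where they do the work, as an engineer would, in place of code of your own. Each camera call takes 0.05 s, during which the arm holds its last target. There are 200 camera calls.

### The job

The ear defenders have been left standing on the aluminium jig: first hang them by their headband over the steel rail and let go. Then lay the brass bar blank flat on the jig and push it fully home against both dark stops, its long side flush with the long fence and its end flush with the short end stop. Leave the copper and steel blanks, the clear jar and the red-handled scriber where they are.

Things in the scene. Friction and masses are not known exactly. Their poses are not given: they have to be found in the camera images.
- jig: Fixed aluminium plate 200 (x) x 220 (y) x 12 mm on the bench; origin under its centre at bench level. Two dark steel stops, 15 mm thick, rise 16 mm above the plate: a long fence at y = -90..90, its face (looking to -x) at x = 80; a short end stop at x = 41..76, its face (looking to -y) at y = 70 mm.
- jig_seat (a point): Point on the jig plate's top (jig x = 68, y = 25, z = 12 mm), axes as the jig's: where the origin of the blank is when its long side touches the fence and its end touches the end stop, with its length along the jig's y.
- ear_defenders: Ear defenders, 200 g, upright on two yellow cups on the jig plate: rigid arch in its x-z plane, 144 (x) x 60 (y) x 140 mm high. Origin midway between the cups at underside level. Cups: |x| = 41..72, 60 wide, 72 high. Black headband 24 wide in y; flat crown x = -30..30, z = 124 (underside) to 140 mm, sloping down outside it to stalks at |x| = 57. Grip the crown across its 24 mm.
- band_under (a point): Middle of the underside of the headband's crown (ear defenders' x = 0, y = 0, z = 124 mm).
- rail: Fixed steel rail: a horizontal round bar 12 mm in diameter and 212 mm long along its y, its top 150 mm above the bench, on two 12 mm posts at y = -100 and +100 mm with feet 90 (x) x 24 (y) x 8 mm. Origin at bench level under the bar's middle.
- rail_top (a point): Middle of the bar along its length, on its topmost line, 150 mm above the bench; axes as the rail's (y along the bar).
- brass_blank: Brass (yellow metal) bar blank, 90 (x) x 24 (y) x 12 mm, about 220 g, lying flat on the bench among the other blanks. Origin at the centre of its underside, x along its length. Either way round is the same.
- copper_blank: Copper (reddish) bar blank of the same size and axes; a bystander.
- steel_blank: Dark grey steel bar blank of the same size and axes; a bystander.
- findings_jar: Clear plastic jar with a white lid, diameter 46, height 55 mm, standing on the bench beside the jig. Origin under its centre; a bystander.
- scriber: Scriber with a red handle, lying on the bench in front of the jig, about 150 mm long along its x and under 30 mm high, origin near its middle at bench level; a bystander.
Things that resemble listed ones, but are neither listed nor needed, are in the scene too. Of the things like the ear_defenders, leave any that is pink or purple; of the rest the larger one is meant.

How it is judged (in metres and radians):
On the way:
1. the ear defenders hang by their headband on the rail's bar, let go (contact force between ear_defenders and rail above 0.5 N and contact force between ear_defenders and the fingers below 0.1 N and x of band_under in the frame of rail_top between -0.03 and 0.03 m and y of band_under in the frame of rail_top between -0.085 and 0.085 m and z of band_under in the frame of rail_top between -0.01 and 0.02 m and angle between ear_defenders's own z axis and vertical below 0.35 rad), for 0.2 s.
At the end, for the whole second after the job is handed in: Ear defenders hang still on the bar between the posts, released, tilted under 20 degrees, crown middle within 30 mm across the bar. Brass blank lies still, flat on the plate, long side within 2 mm of the fence, end within 2 mm of the end stop, parallel to the fence within 0.025 rad (all of step 1 and x of brass_blank in the frame of jig_seat between -0.002 and 0.002 m and y of brass_blank in the frame of jig_seat between -0.002 and 0.002 m and z of brass_blank in the frame of jig_seat between -0.003 and 0.003 m and angle between the x axis of brass_blank and the y axis of jig, either way round below 0.025 rad and linear speed of ear_defenders below 0.05 m/s and linear speed of brass_blank below 0.01 m/s); the robot touches nothing.
It fails at once if the copper blank is moved by more than 20 mm (distance of copper_blank from where it was at the start of the episode above 0.02 m).
It fails at once if the steel blank is moved by more than 20 mm (distance of steel_blank from where it was at the start of the episode above 0.02 m).
It fails at once if the findings jar is moved by more than 20 mm (distance of findings_jar from where it was at the start of the episode above 0.02 m).
It fails at once if the scriber is moved by more than 20 mm (distance of scriber from where it was at the start of the episode above 0.02 m).
It also fails if it takes over 69 s, if anything falls off the work surface, if the arm or the gripper's body presses on something with over 40 N, if the wrist force passes 120 N, or if a joint passes its speed limit or range.

## Working session

There is one attempt and no reset: what is moved stays moved. The work goes in short steps, each a Python script; the robot and the scene stay as the last script left them, time stands still between calls to the robot, and variables do not carry over. Pictures are saved under pics/ and viewed, at most 10 in all, crops included, and the job is handed in when it is done.

```bash
ls; mkdir -p pics; cat > h.py <<'E'
import numpy as np, cv2
from rig import robot
def cam(n):
    c=robot.camera_info(n); f=200/np.tan(np.radians(c['vfov']/2))
    return f,c
def pose(n):
    f,c=cam(n)
    if n=='wrist':
        T=np.eye(4);T[:3,:3]=robot.read_tcp_rot();T[:3,3]=robot.read_position();T=T@np.array(c['T_tool_cam'])
    else: T=np.linalg.inv(np.array(c['view']))
    return f,c['cx'],c['cy'],T
def shot(n,tag):
    P=pose(n); im,d=robot.grab_frame(n)
    cv2.imwrite(f'pics/{tag}.png',im[:,:,::-1]); np.savez(f'{tag}.npz',im=im,d=d,f=P[0],cx=P[1],cy=P[2],T=P[3])
def cloud(tag):
    z=np.load(tag+'.npz');d=z['d'];v,u=np.mgrid[:400,:640]
    p=np.stack([(u-z['cx'])*d/z['f'],(v-z['cy'])*d/z['f'],d],-1)
    w=p@z['T'][:3,:3].T+z['T'][:3,3]; w[d<=0]=np.nan
    return z['im'],w
E
python3 - <<'E'
from h import *
for n in('scene','side','wrist'):
    shot(n,n+'0'); print(robot.camera_info(n)); 
a=[cv2.imread(f'pics/{n}0.png') for n in('scene','side')]
E
```

```text
pics
{'vfov': 53.51694533788758, 'cx': 315.0460003214336, 'cy': 200.52021519334767, 'view': array([[ 0.74919646,  0.66234129, -0.0029468 , -0.4598652 ],
       [ 0.53568923, -0.60854064, -0.58541895, -0.24811833],
       [-0.38954039,  0.43701523, -0.81072558,  1.5404585 ],
       [ 0.        ,  0.        ,  0.        ,  1.        ]])}
{'vfov': 45.63565536357466, 'cx': 320.21383796568625, 'cy': 197.10683919763906, 'view': array([[ 0.89861423, -0.43827787, -0.02012397, -0.55282665],
       [-0.32339608, -0.63067718, -0.70545111,  0.28115183],
       [ 0.29649188,  0.64043642, -0.70847283,  1.05985833],
       [ 0.        ,  0.        ,  0.        ,  1.        ]])}
{'vfov': 64.74003617271542, 'cx': 318.00629422392495, 'cy': 199.11648004956288, 'T_tool_cam': array([[-2.65004562e-04, -9.61009294e-01, -2.76515943e-01,
         7.37592281e-02],
       [ 9.99999951e-01, -2.08728321e-04, -2.32951100e-04,
         1.10382767e-03],
       [ 1.66151464e-04, -2.76515991e-01,  9.61009302e-01,
        -1.58540965e-01],
       [ 0.00000000e+00,  0.00000000e+00,  0.00000000e+00,
         1.00000000e+00]])}
```

View pics/scene0.png

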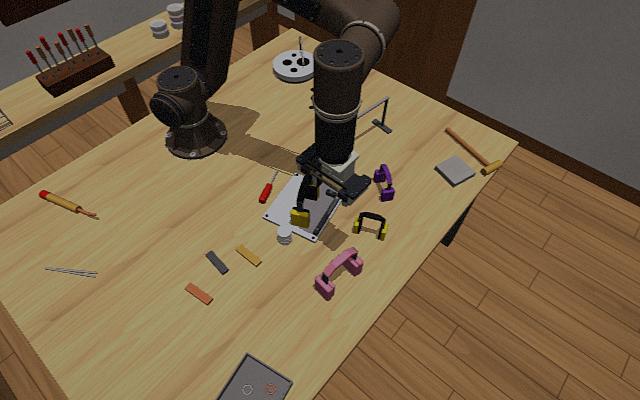

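View pics/side0.png

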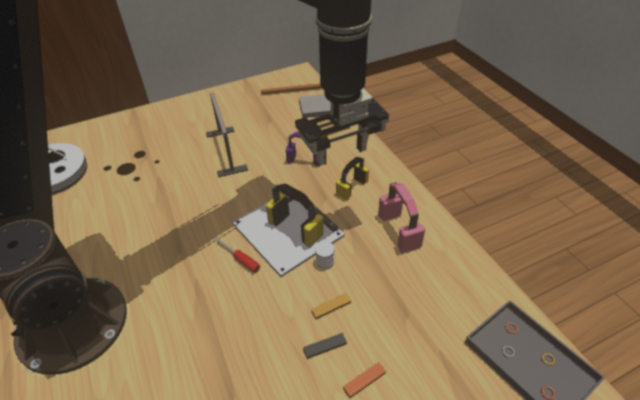

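The scene view shows the candidates: yellow/black ear defenders on the jig (side 295,210), a smaller yellow pair (side 350,178), a purple one (292,148) and a pink one (405,215). The pair on the jig fits: it stands on the plate, and it is the larger of the non-pink, non-purple pairs. The brass blank is at side (331,306), with steel and copper below it. The rail is at side (220,125).

```bash
python3 - <<'E'
from h import *
a=cv2.imread('pics/side0.png')[80:330,190:390]; a=cv2.resize(a,None,fx=2.4,fy=2.4,interpolation=3)
cv2.imwrite('pics/crop.png',a)
for t in('scene0','side0'):
    im,w=cloud(t); hsv=cv2.cvtColor(im,cv2.COLOR_RGB2HSV)
    z=w[...,2]
    print(t,'plate med z', [np.round(w[v,u],4) for u,v in ([(283,262),(258,230)] if t=='side0' else [(275,215),(300,180)])])
    if t=='side0':
        m=np.zeros(z.shape,bool);m[90:190,195:260]=1
        m&=(z>.135)
        p=w[m]; print('rail pts',len(p)); print(np.round(p[np.argsort(p[:,1])][::max(1,len(p)//8)],4))
        m=np.zeros(z.shape,bool);m[170:260,255:340]=1; m&=(z>.135)
        p=w[m];c=p.mean(0); print('crown',len(p),c,np.percentile(p[:,2],[5,50,95]),np.linalg.svd(p[:,:2]-c[:2],full_matrices=0)[2][0])
        for b in [(300,315,355,302),]:
            pass
    for nm,(u0,v0,u1,v1) in ({'brass':(308,290,354,320),'jar':(312,240,338,270)} if t=='side0' else {'brass':(233,240,264,268)}).items():
        q=w[v0:v1,u0:u1].reshape(-1,3); q=q[q[:,2]>.006]; r=cv2.minAreaRect((q[:,:2]*1000).astype(np.float32))
        print(nm,len(q),r,np.percentile(q[:,2],[5,50,95]))
E
```

```text
scene0 plate med z [array([ 0.4922, -0.0626,  0.0097]), array([0.4578, 0.0969, 0.0172])]
brass 225 ((537.46875, -216.59524536132812), (48.03532409667969, 96.34529876708984), 81.58844757080078) [0.0078547  0.01196143 0.01569334]
side0 plate med z [array([ 0.4823, -0.0683,  0.0165]), array([0.466 , 0.0609, 0.0099])]
rail pts 190
[[0.481  0.3079 0.1363]
 [0.4874 0.3234 0.1441]
 [0.4811 0.3467 0.1479]
 [0.4869 0.3739 0.1487]
 [0.4894 0.4009 0.148 ]
 [0.4918 0.4284 0.1474]
 [0.5008 0.4569 0.1481]
 [0.4972 0.4869 0.1454]
 [0.5096 0.5181 0.1446]]
crown 368 [0.55303279 0.01009348 0.14650186] [0.13693102 0.14820392 0.15300761] [ 0.46768515 -0.88389513]
brass 411 ((533.5989990234375, -223.79920959472656), (89.57518768310547, 26.68103790283203), 2.1515767574310303) [0.00763867 0.01085725 0.01368124]
jar 560 ((582.2997436523438, -83.22219848632812), (91.1710433959961, 56.41576385498047), 60.649662017822266) [0.00859124 0.04112746 0.05589447]
```

View pics/wrist0.png

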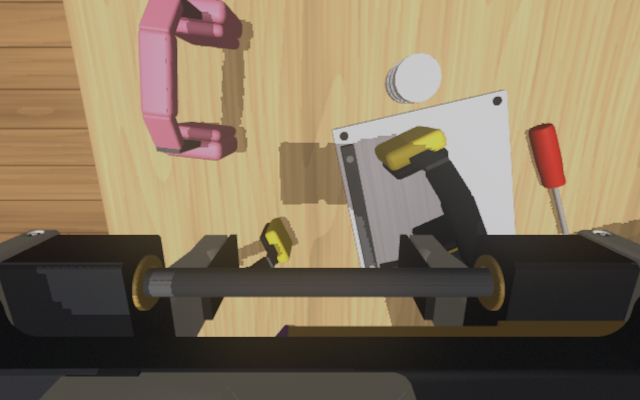

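View pics/crop.png

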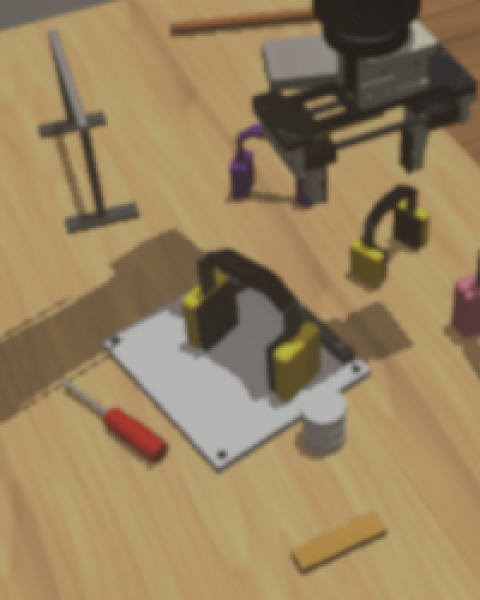

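Crop: the pair on the jig is clearly yellow/black and far larger than the other yellow one at crop (390,235), so it is the right one. The wrist view shows the jig at (430,180) with the fence on its left side. Next I take wrist views from above.

```bash
python3 - <<'E'
from h import *
R=robot.read_tcp_rot(); print(np.round(R,3))
for t,p in(('wj',(.55,.06,.36)),('wb',(.535,-.15,.32)),('wr',(.53,.48,.38))):
    try: robot.goto(p,R)
    except robot.Unreachable: print(t,'unreach'); continue
    shot('wrist',t)
    im,w=cloud(t); z=w[...,2]
    lab=(z>.006)&(z<.4); lab[235:]=0
    n,L,s,c=cv2.connectedComponentsWithStats(lab.astype(np.uint8))
    for i in range(1,n):
        if s[i,4]>60: print(t,s[i],np.round(np.nanmedian(w[L==i],0),4),np.nanmax(z[L==i]))
print(robot.read_t())
a=[cv2.imread(f'pics/{t}.png')[:260] for t in('wj','wb') ]
cv2.imwrite('pics/st.png',np.vstack(a))
E
```

```text
[[-0.    -1.    -0.001]
 [-1.     0.    -0.   ]
 [ 0.     0.001 -1.   ]]
wj [  80    0   95  103 4599] [ 0.7857 -0.0788  0.1017] 0.1433755771321183
wj [ 281   21   35   42 1125] [ 0.5746 -0.1     0.0554] 0.058426152749370464
wj [  247    52   153   166 17814] [0.536  0.0233 0.013 ] 0.15487079484529598
wj [ 590   55   50  136 4739] [0.0808 0.0172 0.0143] 0.054216227298045594
wj [ 398   78   40   94 1057] [ 0.4023 -0.0128  0.023 ] 0.028172881781331538
wj [ 141  156   82   53 1725] [0.7386 0.0926 0.0518] 0.10224552836459716
wb [ 326   37   68   26 1328] [ 0.4775 -0.3     0.0124] 0.015398136585675626
wb [ 287  102   64   19 1108] [ 0.5317 -0.2206  0.0126] 0.015528713205731737
wb [  80  146   90   89 3407] [ 0.7807 -0.1454  0.1082] 0.14256919997802348
wb [ 240  178  132   57 4218] [ 0.5542 -0.06    0.013 ] 0.066072470807651
wb [ 577  187   63   48 1824] [ 0.07   -0.0653  0.0148] 0.391693171759457
wb [111 218  61  17 744] [ 0.7911 -0.0559  0.0376] 0.07054594565314659
wb [386 219  20  16 247] [ 0.4152 -0.0476  0.0229] 0.02873770745495202
wb [ 22 230  39   5 165] [ 0.6177 -0.1885  0.3885] 0.3916242722439412
wr [ 168    0   79   49 1380] [0.6589 0.2906 0.0525] 0.10434364448776584
wr [ 306   24   74  183 3258] [0.4922 0.3969 0.1471] 0.15304940406020262
wr [  99  130   73   75 3909] [0.8351 0.4984 0.0205] 0.02411945965934359
wr [ 565  144   75   91 5388] [0.0504 0.5451 0.0363] 0.06997969250059366
wr [  80  199   76   36 1083] [0.9139 0.5998 0.0206] 0.031216544097217858
4.2167
```

View pics/st.png

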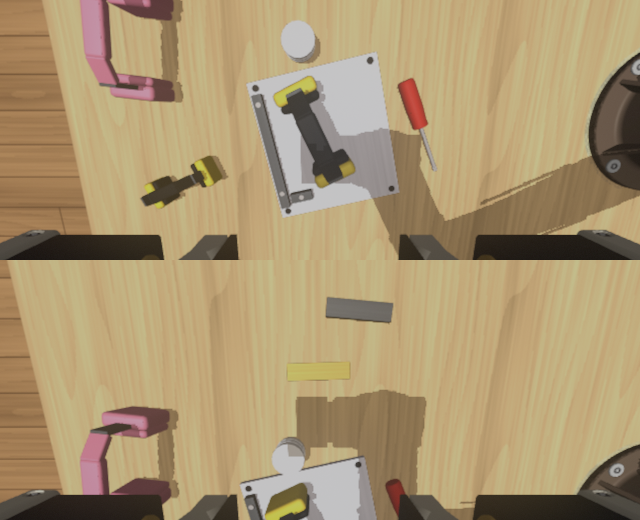

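View pics/wr.png

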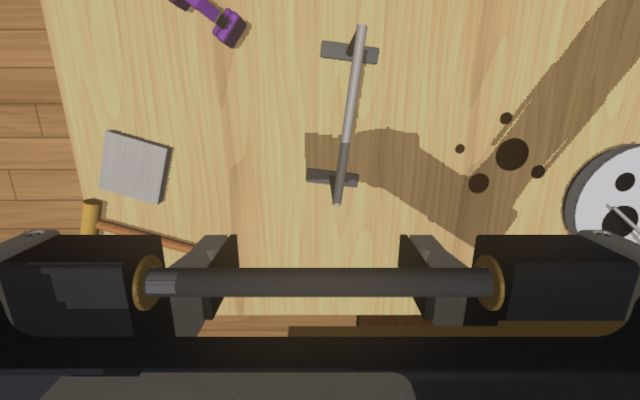

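wj (top): plate corners at (247,84), (376,53), (399,191), (283,216); fence on the left, end stop at (300,196); headband from (300,90) to (330,165). wb: brass at (318,111), steel beyond it at (360,50). wr: bar from (361,28) to (338,203). Now precise fits.

```bash
cat >> h.py <<'E'
def ray(tag,uv,z0):
    z=np.load(tag+'.npz');uv=np.atleast_2d(uv).astype(float)
    d=np.c_[(uv[:,0]-z['cx'])/z['f'],(uv[:,1]-z['cy'])/z['f'],np.ones(len(uv))]@z['T'][:3,:3].T
    o=z['T'][:3,3]; return o+d*((z0-o[2])/d[:,2])[:,None]
def rect(p):
    (c,s,a)=cv2.minAreaRect((p[:,:2]*1000).astype(np.float32)); 
    if s[0]<s[1]: s=s[::-1];a+=90
    return np.round(c,1),np.round(s,1),(a+90)%180-90
E
python3 - <<'E'
from h import *
c=ray('wj',[(247,84),(376,53),(399,191),(283,216)],.012); print('plate corners',np.round(c,4),'ctr',c.mean(0)); print('sides',np.linalg.norm(c-np.roll(c,-1,0),axis=1))
print('fence/stop face px', np.round(ray('wj',[(262,94),(291,206),(313,191)],.028),4))
def line(p):
    l=cv2.fitLine(p[:,:2].astype(np.float32),cv2.DIST_HUBER,0,.001,.001).ravel();return np.round(l,4),np.degrees(np.arctan2(l[1],l[0]))
im,w=cloud('wj');m=np.zeros(w.shape[:2],bool);m[70:195,265:365]=1
pl=w[50:218,245:402].reshape(-1,3);pl=pl[(pl[:,2]>.007)&(pl[:,2]<.017)];print('plate rect',rect(pl),np.median(pl[:,2]))
p=w[m&(w[...,2]>.144)];print('crown',len(p),line(p),rect(p),np.median(p[:,2]))
hsv=cv2.cvtColor(im,cv2.COLOR_RGB2HSV)
y=w[m&(hsv[...,1]>150)&(hsv[...,0]>20)&(hsv[...,0]<35)&(w[...,2]>.06)];
k=y[:,1]<.0; print('cups',np.median(y[k],0),np.median(y[~k],0))
im,w=cloud('wr');m=np.zeros(w.shape[:2],bool);m[20:210,300:385]=1
p=w[m&(w[...,2]>.142)];print('rail',len(p),line(p),rect(p),np.percentile(p[:,2],[50,95]))
e=ray('wr',[(361,26),(338,204)],.147);print('bar ends',e,e.mean(0))
im,w=cloud('wb');m=np.zeros(w.shape[:2],bool);m[95:130,275:365]=1
hsv=cv2.cvtColor(im,cv2.COLOR_RGB2HSV); mm=m&(hsv[...,1]>120)&(w[...,2]>.007)
v,u=np.nonzero(mm); p=ray('wb',np.c_[u,v],.012); print('brass',rect(w[mm]),rect(p),np.median(w[mm][:,2]),p.mean(0))
E
```

```text
plate corners [[ 0.6552 -0.0491  0.012 ]
 [ 0.4628 -0.092   0.012 ]
 [ 0.414   0.1177  0.012 ]
 [ 0.6074  0.1613  0.012 ]] ctr [0.53484262 0.03449175 0.012     ]
sides [0.19714637 0.21536393 0.19818672 0.21573379]
fence/stop face px [[ 0.6306 -0.0341  0.028 ]
 [ 0.592   0.1386  0.028 ]
 [ 0.5562  0.1135  0.028 ]]
plate rect (array([524.1,  23.7]), array([238.6, 226.1]), -77.20125389099121) 0.012573484964846893
crown 1425 (array([ 0.4409, -0.8976,  0.552 ,  0.0194], dtype=float32), np.float32(-63.838375)) (array([551.5,  20.9]), array([83., 24.]), -63.86843299865723) 0.1518444477990153
cups [ 0.59003264 -0.03678554  0.08287319] [0.51357248 0.07502462 0.08438023]
rail 1819 (array([0.121 , 0.9927, 0.4924, 0.4169], dtype=float32), np.float32(83.049355)) (array([492.4, 421. ]), array([212.5,  12.1]), 82.98960876464844) [0.14951086 0.15135687]
bar ends [[0.48112488 0.31696399 0.147     ]
 [0.5035083  0.52458095 0.147     ]] [0.49231659 0.42077247 0.147     ]
brass (array([ 533.1, -220.7]), array([88.2, 22.9]), 1.6230146884918213) (array([ 533.1, -220.7]), array([88.1, 22.9]), 1.6692874431610107) 0.012557945785430319 [ 0.52778785 -0.22075555  0.012     ]
```

```bash
cat >> h.py <<'E'
def Ry(deg):
    c,s=np.cos(np.radians(deg)),np.sin(np.radians(deg)); return np.array([[c,s,0],[s,-c,0],[0,0,-1.]])
E
python3 - <<'E'
from h import *
robot.move_gripper(.75)
e=np.array([.5517,.0203]); R=Ry(-63.86)
robot.goto([*e,.23],R); robot.servo_line([*e,.140])
robot.move_gripper(0); print('w',robot.read_grip_width()*88,robot.read_finger_force())
f0=robot.read_force(); robot.servo_line([*e,.302]); print('lift',robot.read_force()-f0,robot.read_grip_width()*88)
r=np.array([.4924,.421])
robot.servo_line([*r,.302],Ry(-7),.2); robot.dwell(.2)
print(robot.read_t()); shot('side','lift'); 
robot.servo_line([*r,.162],None,.12); f0=robot.read_force()
for z in np.arange(.161,.1515,-.001):
    robot.servo_line([*r,z],None,.03); f=robot.read_force()-f0
    if f[2]>3: break
print('z',z,f,robot.read_t())
shot('side','hang1'); shot('wrist','hang1w')
im,w=cloud('side0')
a=np.hstack([cv2.imread(f'pics/{n}.png')[60:220,140:300] for n in('lift','hang1')]);cv2.imwrite('pics/hang.png',cv2.resize(a,None,fx=2.5,fy=2.5,interpolation=3))
E
```

```text
w 23.868106785629863 29.99511569738388
lift [ 0.20270368 -0.16390598 -1.94272765] 23.743389874858238
11.7167
z 0.153 [-1.74407542 -1.59431046  6.50461413] 15.3333
```

View pics/hang.png

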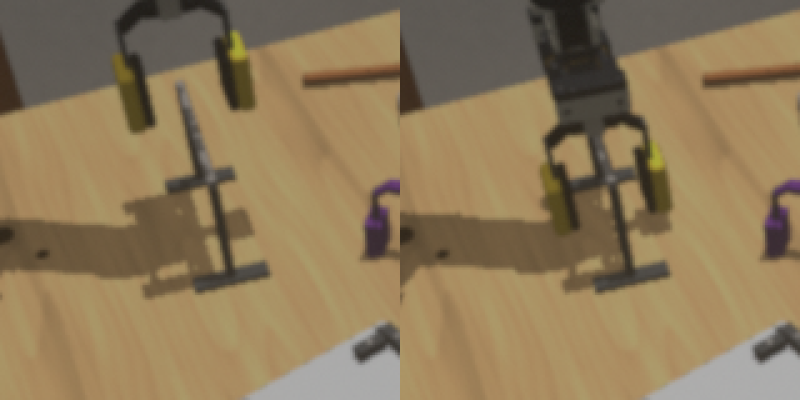

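The arch straddles the bar (right panel, crown at about (600,120)), with contact felt at z=0.153. Release, then check.

```bash
python3 - <<'E'
from h import *
p=robot.read_position()
robot.move_gripper(.7); robot.servo_line([p[0],p[1],.28],None,.12); robot.dwell(.4)
r=np.array([.4924,.421])
robot.servo_line([r[0]+.0,r[1]+.055,.38],Ry(-97),.25)
shot('wrist','h2w')
im,w=cloud('h2w');m=np.zeros(w.shape[:2],bool);m[:235]=1
q=w[m&(w[...,2]>.158)&(w[...,2]<.2)]; print('crown',len(q),rect(q),np.median(q[:,2]),np.ptp(q[:,2]))
robot.goto([.56,.13,.33],Ry(-90)); shot('wrist','j2'); shot('side','s2')
a=np.vstack([cv2.imread('pics/j2.png')[:260],cv2.imread('pics/h2w.png')[:260]]);cv2.imwrite('pics/j2c.png',a);print(robot.read_t())
E
```

```text
crown 1413 (array([493.4, 422.4]), array([83.7, 22.8]), -7.033378601074219) 0.16583138145431658 0.011296180315697346
21.0667
```

View pics/j2c.png

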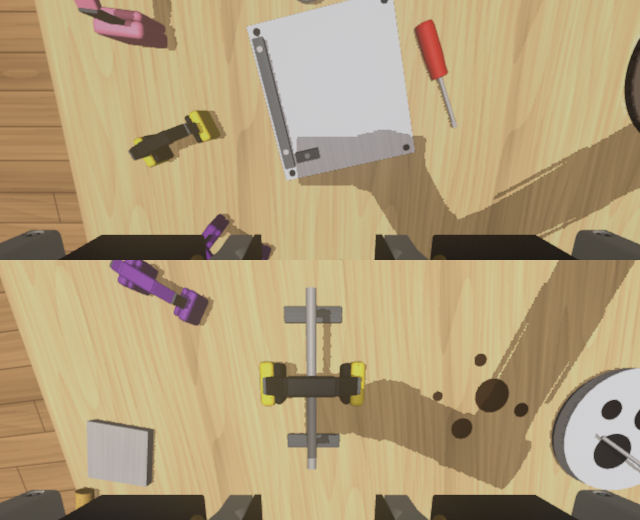

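The ear defenders hang level and centred on the bar (lower panel, about (312,385)). The jig is clear: fence from (255,35) to (292,170), end stop at (307,155). Refine the jig pose from the depth, then pick the brass and place it off the stops.

```bash
python3 - <<'E'
from h import *
im,w=cloud('j2'); z=w[...,2]
m=np.zeros(z.shape,bool);m[20:185,240:420]=1
f=w[m&(z>.022)&(z<.034)]
c=np.array([.5348,.0345]); 
th=12.8
for _ in range(3):
    R=np.array([[np.cos(np.radians(th)),-np.sin(np.radians(th))],[np.sin(np.radians(th)),np.cos(np.radians(th))]])
    l=(f[:,:2]-c)@R; k=(l[:,0]>.078)&(l[:,0]<.1)&(abs(l[:,1])<.085)
    th+=-np.degrees(np.polyfit(l[k,1],l[k,0],1)[0])
print('th',th)
fe=l[k]; es=l[(l[:,0]>.04)&(l[:,0]<.074)]
print('fence x',np.percentile(fe[:,0],[2,50,98]),'y',np.percentile(fe[:,1],[1,99]),'stop x',np.percentile(es[:,0],[2,98]),'y',np.percentile(es[:,1],[2,50,98]))
# pick
b=np.array([.5333,-.2212]); robot.move_gripper(.6)
R0=Ry(1.65)
for o in(0,180,-180):
    a=robot.ik([*b,.004],Ry(1.65+o)); g=robot.ik([.56,.03,.02],Ry(th-90+o)); print(o,a is not None and np.round(a,0),g is not None and np.round(g,0))
E
```

```text
th 12.820096753855339
fence x [0.08032724 0.08743434 0.0949027 ] y [-0.08374898  0.08286946] stop x [0.04201119 0.07302519] y [0.07078181 0.07776481 0.0850762 ]
0 [ -3.  25. -26.   0. -39.  95.] [ 23.  23. -28.   0. -40. -10.]
180 [ -3.  25. -26.   0. -39. -85.] [ 23.  23. -28.   0. -40. 170.]
-180 [ -3.  25. -26.   0. -39. -85.] [ 23.  23. -28.   0. -40. 170.]
```

```bash
cat >> h.py <<'E'
TH=12.82
def J(x,y,z):
    a=np.radians(TH);return [.5348+x*np.cos(a)-y*np.sin(a),.0345+x*np.sin(a)+y*np.cos(a),z]
def push(a,b,z,lim,step=.0008,speed=.03,coarse=0.85):
    """line from local a to b at height z, stops at force lim; first `coarse` share in one move"""
    a,b=np.array(a,float),np.array(b,float); d=(b-a);n=np.linalg.norm(d);u=d/n
    f0=robot.read_force(); s=n*coarse; robot.servo_line(J(*(a+u*s),z),None,.06)
    ul=np.array(J(*u,0))-np.array(J(0,0,0)); ul/=np.linalg.norm(ul); fr=0
    while s<n:
        s+=step; robot.servo_line(J(*(a+u*s),z),None,speed); fr=-(robot.read_force()-f0)@ul
        if fr>lim: break
    print('push end',np.round((a+u*s)*1000,1),'F',round(fr,1),'t',robot.read_t()); return s
E
python3 - <<'E'
from h import *
b=[.5333,-.2212]
robot.goto([*b,.08],Ry(1.65)); robot.servo_line([*b,.004],None,.12); robot.move_gripper(0)
print('w',robot.read_grip_width()*88,robot.read_finger_force())
f0=robot.read_force();robot.servo_line([*b,.11],None,.15); print('lift',robot.read_force()-f0)
R=Ry(TH-90); robot.goto(J(.028,.008,.10),R); robot.servo_line(J(.028,.008,.022),None,.12)
f0=robot.read_force()
for z in np.arange(.021,.0135,-.001):
    robot.servo_line(J(.028,.008,z),None,.03)
    if (robot.read_force()-f0)[2]>3: break
print('z',z,robot.read_t())
robot.move_gripper(.45); robot.servo_line(J(.028,.008,.075),None,.15); robot.move_gripper(0)
robot.goto(J(-.015,.008,.06),Ry(TH)); robot.servo_line(J(-.015,.008,.018),None,.1)
push((-.015,.008),(.052,.008),.018,6)
shot('side','p1'); p=cv2.imread('pics/p1.png')[170:300,210:370]
cv2.imwrite('pics/p1c.png',cv2.resize(p,None,fx=4,fy=4,interpolation=3))
E
```

```text
w 23.74026004014561 30.00072330236435
lift [ 0.44759095  1.27843108 -6.23417003]
z 0.015999999999999997 29.5917
push end [48.4  8. ] F 7.0 t 36.5583
```

View pics/p1c.png

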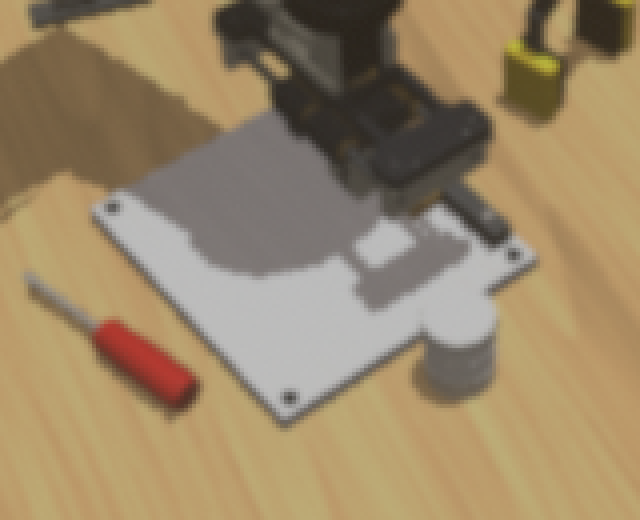

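Fingers pressing the bar against the fence (brass hidden behind them at about (420,205)). Now push along the fence.

```bash
python3 - <<'E'
from h import *
robot.servo_line(J(.038,.008,.018),None,.1); robot.servo_line(J(.038,-.02,.07),None,.2); robot.servo_line(J(.066,-.075,.06),None,.2)
robot.servo_line(J(.066,-.075,.018),None,.1)
push((.066,-.075),(.066,-.022),.018,8,step=.001,coarse=.6)
robot.servo_line(J(.066,-.06,.018),None,.1); robot.servo_line(J(.066,-.06,.06),None,.2)
robot.servo_line(J(.03,.025,.06),None,.2); robot.servo_line(J(.03,.025,.018),None,.1)
push((.03,.025),(.052,.025),.018,8,step=.001,coarse=.7)
robot.servo_line(J(.035,.025,.018),None,.1); robot.servo_line(J(.035,.025,.08),None,.2)
robot.goto(J(.03,.10,.24),Ry(-90)); shot('wrist','v1'); print(robot.read_t())
im,w=cloud('v1');cv2.imwrite('pics/v1c.png',cv2.resize(cv2.imread('pics/v1.png')[:240,180:440],None,fx=2.5,fy=2.5))
hsv=cv2.cvtColor(im,cv2.COLOR_RGB2HSV); m=(hsv[...,1]>110)&(w[...,2]>.019)&(w[...,2]<.03);m[235:]=0
a=np.radians(TH);R=np.array([[np.cos(a),-np.sin(a)],[np.sin(a),np.cos(a)]])
q=(w[m][:,:2]-[.5348,.0345])@R; k=(abs(q-[.068,.025])<.06).all(1); print(k.sum(),rect(q[k]),np.median(w[m][k][:,2]))
E
```

```text
push end [ 66.  -34.2] F 12.9 t 41.2667
push end [49.4 25. ] F 8.7 t 44.6167
47.1083
1644 (array([68.7, 25.1]), array([89.3, 24.2]), 89.91316223144531) 0.024529362385674353
```

View pics/v1c.png

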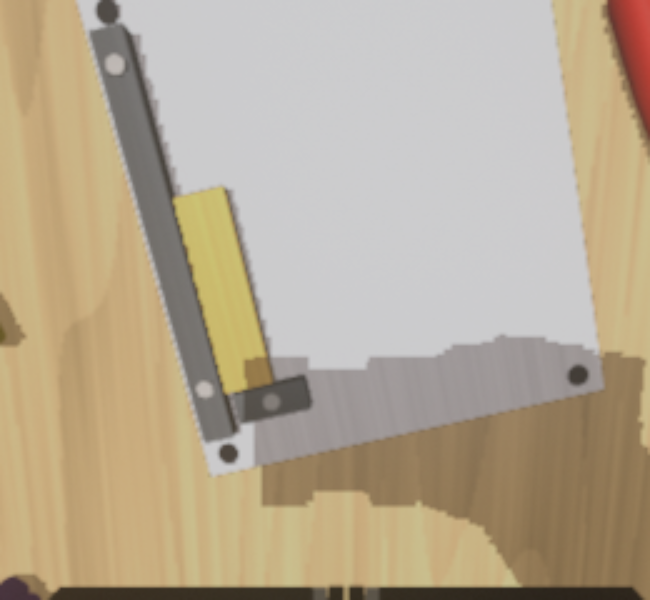

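The bar is flush with the fence and the end stop: local (68.7, 25.1) mm, 89.9°, with its top at 24.5 mm. I'm handing it in.

```bash
python3 -c "
from h import *
print(robot.job_done())"
```

```text
the job is handed in; nothing more can be done
None
```

I handed the job in at about 47 s of the 69 s allowed, but the hand-in call gave no verdict: the ear defenders hang level and released on the rail, and the brass blank lies flat and flush against both stops (within about 1 mm in the last wrist view).

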